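# Open the fuse hatch of the kiln control desk

## Robot

A 6-joint arm with a two-finger parallel gripper is mounted at the origin on the work surface. World frame = base frame: x ahead of the robot, y to its left, z up, the work surface at z = 0. Lengths are in m, angles in rad, forces in N, time in s.
With the tool pointing down it reaches from about 0.325 to 0.85 m from the base axis. Payload 4.4 kg.
Tool frame: the origin (TCP) lies midway between the tips of the shut fingers; the grasp point (between the pads) lies 19 mm behind it (env.grip_depth is the distance from the TCP to the grasp point, in m); z points along the fingers, y is the line along which they close (so a half turn about z gives the same grasp; the last joint's range is limited). The gripper opens to 94 mm and grips with 3 to 60 N. Pads are 16 mm wide; open, the fingers measure 119 mm over their backs; the gripper's body (75 mm by 177 mm) begins 78 mm behind the grasp point.
Start: joints at [1.052, 0.207, 1.542, -0, 1.393, -0.15], TCP at [0.207, 0.536, 0.205] pointing down, gripper open.
Joint ranges: [-2.73, 2.73], [-0.86, 2.22], [0.23, 2.46], [-1.11, 4.25], [0.08, 2.63], [-2.82, 2.82]. Speed limits (rad/s): [2.79, 2.79, 3.14, 3.14, 3.14, 3.14].

## Interface

Orientations are given as [roll, pitch, yaw] about the fixed x, y, z axes, in that order (R = Rz(yaw) Ry(pitch) Rx(roll)).
In Python, from rig import env gives the robot as it stands. The module is installed in compiled form; this text tells all that it offers.
- The arm moves only by the shell command python3 -m creep 'ROWS' [OPENING] [FORCE]. ROWS is JSON, a list of rows, each an object with "dp": the shift along the tool's x, y, z in mm, a list of three; "turn": the turn about the tool's z in degrees. A call has 1 to 8 rows; each row is the pose to reach, as a shift and turn from the pose commanded when the call began, along the tool's axes at that moment; what a row does not reach only later rows make up. A row lasts 1/8 s, in which the tool goes at most 62.5 mm and 10.7 degrees, less where a joint would pass 70% of its speed; a pose out of reach is approached as far as the arm can. A call with a gripper value outside its range is refused whole. OPENING is the finger opening in mm, from 0 to 94, set as the call begins (- or left out, the last holds). The fingers move at their own pace and stop on an object; FORCE is the grip in N (left out, the last holds). Time passes only in rows, so rows that repeat a pose let the fingers close. It gives the time, the measured TCP pose, the force, the opening and the grip force at its end, in the units of the state.
- env.state(): the state, without advancing time (a new reading comes with each control period).
- env.snapshot(name): name is "side" or "top"; returns a dict with "frame" (420x560x3 uint8, blue, green, red), "camera_matrix" (3x3 intrinsics, pixels), "R" (3x3) and "t" (3): a world point X has camera coordinates R X + t. Camera axes: x right, y down, z forward; pixel columns grow to the right and rows downward; lengths in m; the calibration is good to about 2 mm. A picture is of the moment at which its call begins. There is no depth.
- env.finish_job(): hands the job in; it is judged then, once.
The state is a dict: "clock": time; "joint_pos": joint angles; "dq": joint speeds; "tau": joint torques, N m; "eef_pos": TCP position; "eef_rot": TCP orientation; "contact_force": force on the tool from outside, world axes, zero at the start; "torque": the same for the moment, N m; "opening": finger opening in m; "grasp_force": force on a finger pad.
Only numpy, scipy, OpenCV 4.12 (cv2) and the standard library are available. Lean on these libraries where they do the work, as an engineer would, in place of code of your own. Each camera call takes 0.05 s, during which the arm holds its last target. There are 200 camera calls.

## Task

The kiln needs a new fuse. Switch the control desk off by pushing its red mushroom main switch fully in, then press the dark fuse hatch once at its ring mark until it bottoms, let go so that it pops up on its own spring, and stand clear for a couple of seconds to see that it stays fully open. Use fingertips only: do not push the hatch down again once it has popped, and leave the jar, the mug and the fuse carton where they stand.

Things in the scene. Friction and masses are not known exactly. Their poses are not given: they have to be found in the camera images.
- desk: Kiln control desk, fixed grey steel box with a white sloping top panel: 220 mm deep (x) x 300 mm wide (y), 65 mm high at its low edge (-x, facing the robot), 115 mm at the high edge, slope 0.224 rad. Origin: centre of its underside, z up. On the panel: red main switch right (-y) near the low edge, dark fuse hatch left (+y); display and keys (high edge, right) play no part.
- switch_top (a point): Top centre of the main switch, a red mushroom head 40 mm across on a black collar over a yellow disc; its top stands 39 mm above the panel when out (on). Its z axis is the normal of the sloping panel. It moves with the head.
- main_switch (a joint): Main switch: 0 = out (on), 0.008 m = fully in (off). It slides along the panel's normal, needs about 6 N (a little more when moved fast), has no spring and stays where it is pushed.
- hatch_press (a point): Press point: centre of the thin yellow ring (24 mm across) on the fuse hatch, 62 mm from the hinge, 22 mm from the free edge, midway along it; moves with the hatch, z = its outward normal. Hatch: dark plastic plate, 84 mm from hinge to free edge x 100 mm wide x 3 mm, flush in the panel in a black rim; free edge towards the desk's low side (-x), hinge on the high side.
- hatch_hinge (a point): Middle of the hatch's hinge line, on the panel; its y axis is the hinge axis, which runs along the desk's y.
- fuse_hatch (a joint): Hatch angle: 0 to 0.02 shut, latched; -0.084 rad pressed in to its stop (5.2 mm at the ring, 4 to 7 N); 1.4 open stop. Push-push latch: pressed past -0.07 and let go, its damped spring swings it up to 1.4 in 1.5 s, where it stays; a shorter press latches again, so does pressing it shut. It swings up and away from the robot: draw the finger up 80 mm or back to the low side to let it pass.
- glaze_jar: White jar with blue lid, 68 mm across, 85 mm tall, standing on the bench beside the desk. Origin: centre of its underside.
- bisque_mug: Terracotta mug, 76 mm across, 85 mm tall, with a handle at its +y, standing on the bench beside the desk. Origin: centre of its underside.
- fuse_carton: Cardboard carton of spare fuses, 50 x 75 x 35 mm high, lying on the bench beside the desk. Origin: centre of its underside.
Not all that is in view belongs to the job. Of the things that look like the fuse_carton, take the one that is farthest to the robot's right at the start.

How it is judged:
By the outcome, as a careful person would: the job done as asked, in the order asked, and still so for the second after the job is handed in, with the robot touching nothing.
It also fails if it takes over 38 s, if anything falls off the work surface, if the arm or the gripper's body presses on something with over 40 N, if the wrist force passes 120 N, or if a joint passes its speed limit or range.

## Working session

There is one attempt and no reset: what is moved stays moved. The work goes in short steps, Python scripts to look and compute and a shell command to move; the robot and the scene stay as the last step left them, time stands still between calls to the robot, and variables do not carry over. Pictures are saved under pics/ and viewed, at most 10 in all, crops included, and the job is handed in when it is done.

```bash
mkdir -p pics; python3 - <<'E'
from rig import env
import cv2,pickle
s=env.state();print({k:s[k] for k in('clock','eef_pos','eef_rot','opening','contact_force')})
d={}
for n in('side','top'):
    p=env.snapshot(n);cv2.imwrite(f'pics/{n}0.png',p['frame']);d[n]=p
    print(n,p['camera_matrix'].round(1).tolist(),p['R'].round(3).tolist(),p['t'].round(3).tolist())
pickle.dump(d,open('s0.pkl','wb'))
E
```

```text
{'clock': 0.0, 'eef_pos': array([0.20688112, 0.53562691, 0.20432182]), 'eef_rot': array([-3.13937765e+00, -3.29002861e-04,  2.77283412e+00]), 'opening': 0.09412990731739937, 'contact_force': array([ 0.04805368,  0.08647256, -0.25457158])}
side [[520.6, 0.0, 281.1], [0.0, 520.6, 204.3], [0.0, 0.0, 1.0]] [[-0.971, -0.239, -0.002], [-0.12, 0.494, -0.861], [0.207, -0.836, -0.508]] [0.509, 0.062, 1.413]
top [[406.9, 0.0, 275.1], [0.0, 406.9, 208.1], [0.0, 0.0, 1.0]] [[0.015, -1.0, -0.014], [-0.984, -0.013, -0.176], [0.176, 0.016, -0.984]] [0.141, 0.535, 1.251]
```

View pics/side0.png

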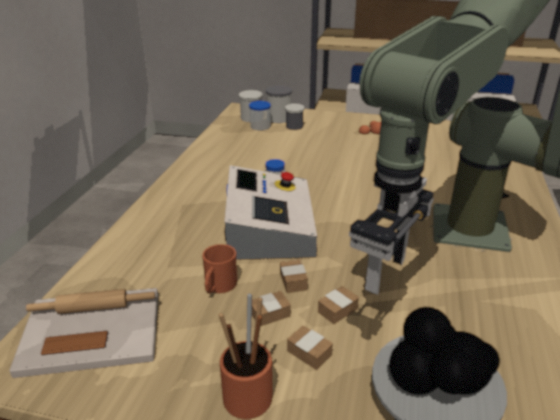

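View pics/top0.png

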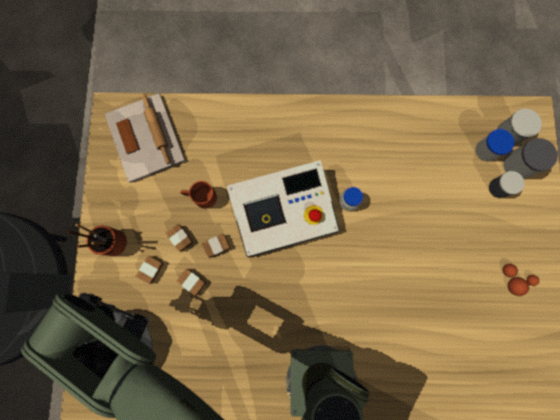

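Side view: switch head about (287,178), ring (277,211). Top view: switch (315,215), ring (266,218), jar (353,198), mug (202,194). There are four cartons in the top view: (179,238), (217,245), (150,269) and (192,282). The one at (217,245) is farthest to the robot's right (-y), so it is the fuse carton. It is only to be left alone. Next I'll measure the switch, the ring and the panel.

```bash
cat > h.py <<'E'
import numpy as np,cv2
def ray(p,uv):
    d=p['R'].T@np.linalg.inv(p['camera_matrix'])@np.array([uv[0],uv[1],1.]);return -p['R'].T@p['t'],d/np.linalg.norm(d)
def tri(a,ua,b,ub):
    c1,d1=ray(a,ua);c2,d2=ray(b,ub)
    s=np.linalg.lstsq(np.c_[d1,-d2],c2-c1,rcond=None)[0]
    x,y=c1+s[0]*d1,c2+s[1]*d2;return (x+y)/2,np.linalg.norm(x-y)
def onz(p,uv,z):
    c,d=ray(p,uv);return c+d*(z-c[2])/d[2]
def blob(p,lo,hi,roi,lo2=None):
    u0,v0,u1,v1=roi;h=cv2.cvtColor(p['frame'][v0:v1,u0:u1],cv2.COLOR_BGR2HSV)
    m=cv2.inRange(h,np.array(lo),np.array(hi))
    if lo2: m|=cv2.inRange(h,np.array(lo2),np.array((180,255,255)))
    n,l,s,c=cv2.connectedComponentsWithStats(m)
    return [(c[i]+[u0,v0]).round(1).tolist()+s[i].tolist() for i in np.argsort(-s[1:,4])[:3]+1]
E
python3 - <<'E'
import pickle;from h import *
d=pickle.load(open('s0.pkl','rb'));T,S=d['top'],d['side']
rt=blob(T,(0,150,120),(8,255,255),(295,195,340,235),(172,150,120));rs=blob(S,(0,150,120),(8,255,255),(270,165,305,195),(172,150,120))
yt=blob(T,(18,90,60),(36,255,255),(250,205,282,230));ys=blob(S,(18,90,60),(36,255,255),(262,200,288,220))
for x in(rt,rs,yt,ys):print(x)
print('sw',tri(T,rt[0][:2],S,rs[0][:2]));print('ring',tri(T,yt[0][:2],S,ys[0][:2]))
# panel outline in top: white quad
h=cv2.cvtColor(T['frame'],cv2.COLOR_BGR2HSV);m=cv2.inRange(h,np.array((0,0,120)),np.array((180,60,255)));m[:150]=0;m[265:]=0;m[:,:222]=0;m[:,345:]=0
c=max(cv2.findContours(cv2.morphologyEx(m,cv2.MORPH_CLOSE,np.ones((3,3))),0,2)[0],key=cv2.contourArea)
r=cv2.approxPolyDP(cv2.convexHull(c),6,True)[:,0];print(r.tolist())
for q in r: print(q,onz(T,q,.065).round(3),onz(T,q,.115).round(3))
print('carton',onz(T,(217,245),.035).round(3),'mug',onz(T,(202,194),.085),'jar',onz(T,(353,198),.085))
a=T['frame'][155:295,130:370];b=S['frame'][150:330,190:370]
cv2.imwrite('pics/c0.png',np.hstack([cv2.resize(a,(440,257)),np.zeros((257,1,3),'u1'),cv2.resize(b,(257,257))]))
cv2.imwrite('pics/c0.png',np.vstack([cv2.resize(a[:110,85:],None,fx=3.2,fy=3.2)[:300,:496],cv2.resize(b[:110],None,fx=2.7556,fy=2.7)[:297,:496]]))
E
```

```text
[[314.5, 215.0, 14, 15, 12, 11, 105]]
[[287.0, 175.7, 12, 7, 11, 8, 72]]
[[265.5, 218.3, 11, 9, 10, 10, 70]]
[[276.8, 210.0, 9, 7, 12, 7, 67]]
sw (array([0.5016408 , 0.02805006, 0.11060024]), np.float64(0.002070257667796566))
ring (array([0.49297652, 0.17695868, 0.08866497]), np.float64(0.001962128778009133))
[[320, 161], [337, 230], [247, 255], [227, 186]]
[320 161] [0.686 0.007 0.065] [0.671 0.011 0.115]
[337 230] [ 0.464 -0.045  0.065] [ 0.457 -0.039  0.115]
[247 255] [0.382 0.233 0.065] [0.379 0.229 0.115]
[227 186] [0.6   0.303 0.065] [0.588 0.296 0.115]
carton [0.414 0.332 0.035] mug [0.56874344 0.37751448 0.085     ] jar [ 0.56193646 -0.09346032  0.085     ]
```

View pics/c0.png

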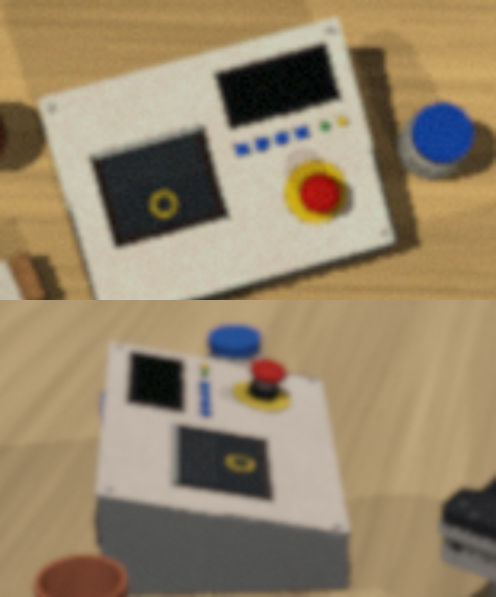

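The crop confirms the desk layout: switch in the top view at about (314,215), ring at (266,218), desk yaw about 0.29. The carton is not reached for. Next I'll compute the move to above the switch with the fingers shut and tool x along the slope.

```bash
cat >> h.py <<'E'
from scipy.spatial.transform import Rotation as Ro
def dp(s,target): return (Ro.from_euler('xyz',s['eef_rot']).as_matrix().T@(np.array(target)-s['eef_pos'])*1000).round(1)
YAW=.29;N=np.array([-.2128,-.0635,.975])
E
python3 - <<'E'
import pickle;from h import *;from rig import env
d=pickle.load(open('s0.pkl','rb'));T=d['top']
print('cam',-T['R'].T@T['t'])
sw=onz(T,(314.5,215),.117);rg=onz(T,(265.5,218.3),.087);print(sw,rg)
s=env.state();print(dp(s,sw+.04*N), np.degrees(s['eef_rot'][2]-YAW-np.pi))
E
```

```text
cam [0.30458068 0.12789532 1.32729696]
[0.50163549 0.02871824 0.117     ] [0.49421154 0.17718292 0.087     ]
[-450.6 -372.    49. ] -37.74739295481232
```

```bash
python3 -m creep '[{"dp":[-30,-25,0],"turn":-4},{"dp":[-75,-62,0],"turn":-10},{"dp":[-120,-99,0],"turn":-16},{"dp":[-165,-136,0],"turn":-22},{"dp":[-210,-173,0],"turn":-28},{"dp":[-255,-210,0],"turn":-34},{"dp":[-300,-248,0],"turn":-37.7},{"dp":[-345,-285,0],"turn":-37.7}]' 0 20
python3 - <<'E'
from h import *;from rig import env
s=env.state();print(s['opening'],s['eef_rot'],dp(s,np.array([.5016,.0287,.117])+.04*N))
E
```

```text
clock: 1.1
eef_pos: [0.4266, 0.1443, 0.2052]
eef_rot: [3.141, -0.0, -2.852]
contact_force: [1.1, -0.5, -0.7]
opening: 0.0175
grasp_force: 0.0
0.01747666196296185 [ 3.14142648e+00 -1.23502598e-04 -2.85208613e+00] [ -29.9 -132.2   49.2]
```

```bash
python3 -m creep '[{"dp":[-10,-45,10],"turn":0},{"dp":[-20,-90,25],"turn":0},{"dp":[-30,-128,38],"turn":0},{"dp":[-30,-128,38],"turn":0},{"dp":[-30,-128,38],"turn":0}]'
python3 - <<'E'
from h import *;from rig import env;import pickle
T,S=env.snapshot('top'),env.snapshot('side')
s=env.state();print(s['opening'],dp(s,np.array([.5016,.0287,.117])),s['contact_force'])
b=S['frame'][110:230,210:350]
cv2.imwrite('pics/c1.png',np.hstack([cv2.resize(T['frame'][150:260,220:348],(384,330)),cv2.resize(b,(385,330))]))
E
```

```text
clock: 1.72
eef_pos: [0.491, 0.0325, 0.1672]
eef_rot: [3.141, -0.001, -2.853]
contact_force: [0.1, -0.3, 0.2]
opening: 0.0005
grasp_force: 0.0
0.0007235786531364665 [-8.7 -7.1 50.8] [ 0.8791589  -0.24060659  1.35134431]
```

View pics/c1.png

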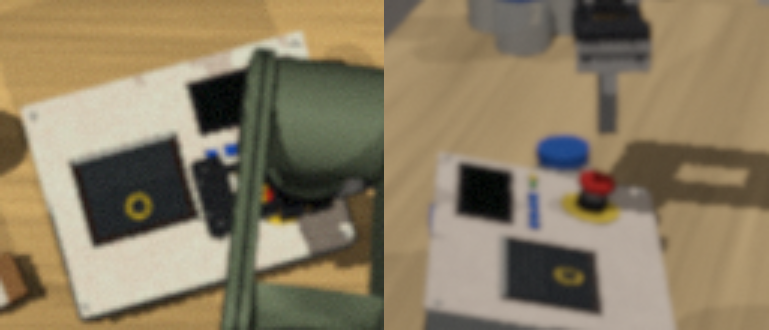

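Fingertip (crop 607,130) is just above and slightly right of the head (597,180), consistent with the numbers. I'll descend in small steps now.

```bash
python3 -m creep '[{"dp":[-5,-7,20],"turn":0},{"dp":[-5,-7,35],"turn":0},{"dp":[-5,-7,42],"turn":0},{"dp":[-5,-7,44],"turn":0},{"dp":[-5,-7,46],"turn":0},{"dp":[-5,-7,48],"turn":0}]'
```

```text
clock: 2.58
eef_pos: [0.4988, 0.0267, 0.1199]
eef_rot: [-3.141, 0.001, -2.852]
contact_force: [0.2, -0.2, 0.5]
opening: 0.0005
grasp_force: 0.0
```

```bash
for i in 1; do python3 -m creep '[{"dp":[-0.5,0,2],"turn":0},{"dp":[-1,0,4],"turn":0},{"dp":[-1,0,4],"turn":0}]'; done
```

```text
clock: 2.95
eef_pos: [0.4996, 0.0269, 0.1161]
eef_rot: [-3.141, 0.0, -2.852]
contact_force: [-2.3, 0.2, 4.6]
opening: 0.0004
grasp_force: 2.3
```

```bash
python3 -m creep '[{"dp":[-0.5,0,2],"turn":0},{"dp":[-1,0,4],"turn":0},{"dp":[-1.4,0,6],"turn":0},{"dp":[-1.4,0,6],"turn":0}]'
```

```text
clock: 3.45
eef_pos: [0.5009, 0.0272, 0.1108]
eef_rot: [-3.141, -0.0, -2.852]
contact_force: [-4.2, 0.2, 10.2]
opening: 0.0007
grasp_force: 5.0
```

```bash
python3 -m creep '[{"dp":[-0.5,0,2],"turn":0},{"dp":[-0.5,0,2],"turn":0}]'
```

```text
clock: 3.7
eef_pos: [0.5011, 0.0272, 0.1105]
eef_rot: [-3.141, -0.001, -2.852]
contact_force: [-8.8, -1.2, 19.8]
opening: 0.0001
grasp_force: 10.4
```

```bash
python3 -m creep '[{"dp":[-0.4,0,2],"turn":0},{"dp":[-0.4,0,2],"turn":0}]'
```

```text
clock: 3.95
eef_pos: [0.5014, 0.0272, 0.1103]
eef_rot: [-3.141, -0.002, -2.852]
contact_force: [-13.9, -1.5, 30.7]
opening: 0.0008
grasp_force: 15.8
```

The head has stopped at its end, with force rising to 31 N and no further travel. I'll retract and move to above the ring.

```bash
python3 -m creep '[{"dp":[2,0,-20],"turn":0},{"dp":[2,0,-45],"turn":0},{"dp":[2,0,-45],"turn":0}]'
python3 - <<'E'
from h import *;from rig import env
s=env.state();print(dp(s,[.4895,.1759,.087]),s['eef_pos'])
E
```

```text
clock: 4.32
eef_pos: [0.5016, 0.0269, 0.1523]
eef_rot: [-3.14, 0.005, -2.852]
contact_force: [0.6, 0.5, -0.4]
opening: 0.0005
grasp_force: 0.0
[-30.6 146.4  65.1] [0.50156422 0.02685336 0.15226395]
```

```bash
python3 -m creep '[{"dp":[-10,50,0],"turn":0},{"dp":[-20,100,10],"turn":0},{"dp":[-30,146,30],"turn":0},{"dp":[-30,146,38],"turn":0},{"dp":[-30,146,38],"turn":0},{"dp":[-30,146,38],"turn":0}]'
python3 - <<'E'
from h import *;from rig import env
S=env.snapshot('side');T=env.snapshot('top')
s=env.state();print(dp(s,[.4895,.1759,.087]),s['eef_pos'],s['contact_force'])
rs=blob(S,(0,150,120),(8,255,255),(270,165,305,200),(172,150,120));rt=blob(T,(0,150,120),(8,255,255),(295,195,340,235),(172,150,120));print(rs,rt)
if rs and rt: print(tri(T,rt[0][:2],S,rs[0][:2]))
cv2.imwrite('pics/c2.png',np.hstack([cv2.resize(T['frame'][150:260,220:348],(384,330)),cv2.resize(S['frame'][140:260,210:350],(385,330))]))
E
```

```text
clock: 5.08
eef_pos: [0.4872, 0.1745, 0.1125]
eef_rot: [-3.141, 0.0, -2.854]
contact_force: [-0.9, 0.3, -0.3]
opening: 0.0006
grasp_force: 0.0
[-2.2  0.8 26. ] [0.48760069 0.17451536 0.11300041] [-0.23446872  0.02049805  1.08244327]
[] []
```

View pics/c2.png

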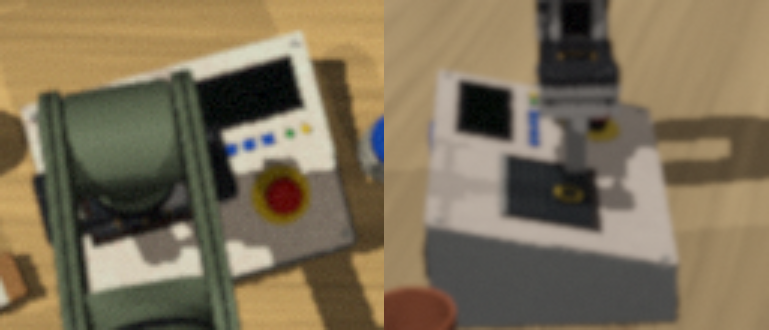

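Fingertip (crop 573,170) is just above the ring (569,193). Now I'll approach and press continuously.

```bash
python3 -m creep '[{"dp":[-2,1,10],"turn":0},{"dp":[-2,1,18],"turn":0},{"dp":[-2,1,20],"turn":0},{"dp":[-2,1,22],"turn":0},{"dp":[-2,1,22],"turn":0}]'
```

```text
clock: 5.8
eef_pos: [0.4884, 0.1771, 0.0904]
eef_rot: [3.142, -0.0, -2.852]
contact_force: [-0.7, -0.1, -0.1]
opening: 0.0005
grasp_force: 0.0
```

```bash
python3 -m creep '[{"dp":[-0.2,0,1.5],"turn":0},{"dp":[-0.5,0,3],"turn":0},{"dp":[-0.5,0,3],"turn":0}]'
```

```text
clock: 6.18
eef_pos: [0.4892, 0.1773, 0.088]
eef_rot: [-3.142, 0.001, -2.852]
contact_force: [-1.0, 0.4, 3.7]
opening: 0.0005
grasp_force: 2.0
```

```bash
python3 -m creep '[{"dp":[-0.3,0,1.5],"turn":0},{"dp":[-0.7,0,3],"turn":0},{"dp":[-0.7,0,3],"turn":0}]'
```

```text
clock: 6.55
eef_pos: [0.4899, 0.1775, 0.0847]
eef_rot: [-3.142, 0.001, -2.852]
contact_force: [-1.4, 1.3, 4.4]
opening: 0.0006
grasp_force: 2.2
```

```bash
python3 -m creep '[{"dp":[-0.3,0,1.5],"turn":0},{"dp":[-0.6,0,3],"turn":0},{"dp":[-0.6,0,3],"turn":0}]'
```

```text
clock: 6.92
eef_pos: [0.4905, 0.1777, 0.083]
eef_rot: [-3.141, 0.0, -2.852]
contact_force: [-4.2, -1.5, 12.1]
opening: 0.0006
grasp_force: 6.4
```

```bash
python3 -m creep '[{"dp":[-0.2,0,1],"turn":0},{"dp":[-0.4,0,2],"turn":0},{"dp":[-0.4,0,2],"turn":0}]'
```

```text
clock: 7.3
eef_pos: [0.4906, 0.1778, 0.0826]
eef_rot: [-3.141, -0.0, -2.852]
contact_force: [-9.2, -1.7, 21.8]
opening: 0.0006
grasp_force: 12.0
```

The hatch has bottomed (22 N, no more travel). Now I'll withdraw quickly up and back.

```bash
python3 -m creep '[{"dp":[15,0,-50],"turn":0},{"dp":[45,0,-100],"turn":0},{"dp":[90,0,-130],"turn":0},{"dp":[100,50,-140],"turn":0},{"dp":[100,100,-140],"turn":0},{"dp":[100,150,-140],"turn":0},{"dp":[100,200,-140],"turn":0},{"dp":[100,200,-140],"turn":0}]'
python3 -m creep '[{"dp":[0,0,0],"turn":0},{"dp":[0,0,0],"turn":0},{"dp":[0,0,0],"turn":0},{"dp":[0,0,0],"turn":0},{"dp":[0,0,0],"turn":0},{"dp":[0,0,0],"turn":0},{"dp":[0,0,0],"turn":0},{"dp":[0,0,0],"turn":0}]'
python3 - <<'E'
from h import *;from rig import env;import pickle
S=env.snapshot('side');T=env.snapshot('top');pickle.dump({'top':T,'side':S},open('s1.pkl','wb'))
rs=blob(S,(0,150,90),(8,255,255),(270,160,305,200),(172,150,90));rt=blob(T,(0,150,90),(8,255,255),(295,195,340,235),(172,150,90));print(rs,rt)
if rs and rt: print(tri(T,rt[0][:2],S,rs[0][:2]))
cv2.imwrite('pics/c3.png',np.hstack([cv2.resize(T['frame'][150:300,160:370],(420,300)),cv2.resize(S['frame'][120:300,190:370],(380,300))[:,:380]]))
E
```

```text
clock: 8.3
eef_pos: [0.3362, 0.343, 0.2186]
eef_rot: [3.141, -0.001, -2.847]
contact_force: [0.1, -0.5, -0.3]
opening: 0.0004
grasp_force: 0.0
clock: 9.3
eef_pos: [0.3376, 0.3409, 0.2194]
eef_rot: [-3.142, 0.0, -2.852]
contact_force: [0.8, -0.1, 0.4]
opening: 0.0005
grasp_force: 0.0
[[286.1, 178.6, 11, 15, 11, 8, 76]] [[314.3, 215.0, 14, 15, 12, 11, 102]]
(array([0.50367833, 0.02795616, 0.10116833]), np.float64(0.0010520424376410933))
```

View pics/c3.png

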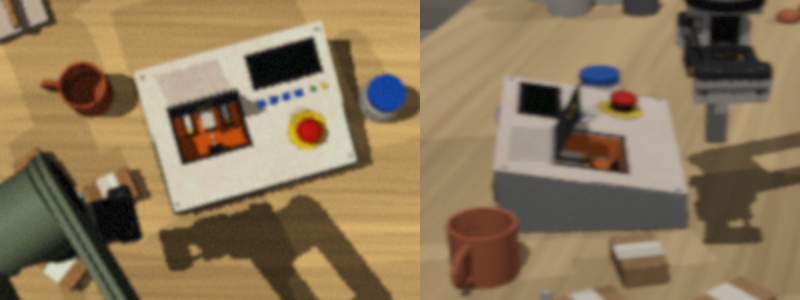

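The hatch stands up (side crop 568,120) with the fuse bay open. The switch is about 9 mm lower, so it is in. I'll wait a little more to see that the hatch stays.

```bash
for k in 1 2; do python3 -m creep '[{"dp":[0,0,0],"turn":0},{"dp":[0,0,0],"turn":0},{"dp":[0,0,0],"turn":0},{"dp":[0,0,0],"turn":0},{"dp":[0,0,0],"turn":0},{"dp":[0,0,0],"turn":0},{"dp":[0,0,0],"turn":0},{"dp":[0,0,0],"turn":0}]' | head -1; done
python3 - <<'E'
from h import *;from rig import env
S=env.snapshot('side');T=env.snapshot('top')
print(env.state()['contact_force'])
cv2.imwrite('pics/c4.png',np.hstack([cv2.resize(T['frame'][150:300,160:370],(420,300)),cv2.resize(S['frame'][150:240,220:334],(380,300))]))
E
```

```text
clock: 10.4
clock: 11.4
[-0.305088   -0.12505586 -1.22860836]
```

View pics/c4.png

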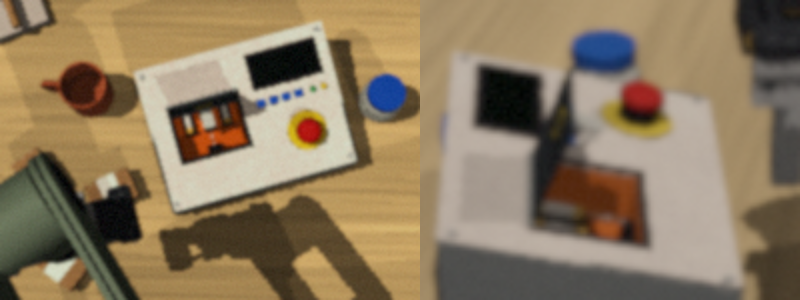

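The hatch is still fully up (side crop 555,140), the switch is in, and the jar, mug and carton are where they stood. I'm handing the job in.

```bash
python3 -c "
from rig import env
print(env.finish_job())"
```

```text
the job is handed in; nothing more can be done
None
```

The main switch is pushed fully in, and the fuse hatch was pressed once, popped up and stayed fully open for over 3 s; the jar, mug and carton were not touched, and the job is handed in.

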